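# Point and confirm: wheel, collet, button

### The arm

A 7-joint arm with a two-finger parallel gripper is mounted at the origin on the work surface. World frame = base frame: x ahead of the robot, y to its left, z up, the work surface at z = 0. Lengths are in mm, angles in rad, forces in N, time in s.
With the tool pointing down it reaches from about 400 to 875 mm from the base axis. Payload 4.4 kg.
Tool frame: the origin (TCP) lies at the very end of the fingers, on their centre line; the grasp point (between the pads) lies 19 mm behind it; z points along the fingers, y is the direction in which the jaws open and shut (so a half turn about z gives the same grasp; the last joint's range is limited). The gripper opens to 85 mm and grips with 20 to 120 N. Pads are 22 mm wide; open, the fingers measure 114 mm over their backs; the gripper's body (76 mm by 85 mm) begins 54 mm behind the grasp point. The pads swing forward as they close: fully open they stand 13 mm farther back than shut.
Start: joints at [1.215, 0.628, 0.038, 1.517, -0.027, 0.996, -0.02], TCP at [185.773, -622.902, 199.413] pointing down, gripper open.
Joint ranges: [-3.06, 3.06], [-0.37, 2.12], [-1.25, 1.32], [0.18, 2.47], [-1.1, 4.24], [0.23, 1.98], [-2.94, 2.94]. Speed limits (rad/s): [2.57, 2.57, 3.14, 3.14, 3.14, 3.14, 3.14].

### API

Orientations are given as [roll, pitch, yaw] about the fixed x, y, z axes, in that order (R = Rz(yaw) Ry(pitch) Rx(roll)).
In Python, from cell import ctrl gives the robot as it stands.
- The arm moves only by the shell command python3 -m pendant 'ROWS'. ROWS is JSON, a list of rows, each a list of 7 numbers: the shift along the world's x, y, z in m, then the turn, a rotation vector about the world's x, y, z in rad, then the opening, from -1 (shut) to 1 (fully open). A call has 1 to 8 rows; each row is the pose to reach, as a shift and turn from the pose commanded when the call began; what a row does not reach only later rows make up. A row lasts 1/10 s, in which the tool goes at most 50 mm and 8.59 degrees, less where a joint would pass 70% of its speed; a pose out of reach is approached as far as the arm can. A call with a gripper value outside its range is refused whole. The fingers move at their own pace and stop on an object; the grip force is fixed at half the most. Time passes only in rows, so rows that repeat a pose let the fingers close. It gives the time, the measured TCP pose, the force and the opening at its end, in the units of the state.
- ctrl.read_state(): the state, without advancing time (a new reading comes with each control period).
- ctrl.get_image(name): name is "side" or "top" or "wrist"; returns the picture (400x640x3 uint8, blue, green, red); there is no depth.
- ctrl.get_calibration(name): a dict with "fx", "fy", "cx", "cy" (pixels), "R" (3x3) and "t" (3): a world point X has camera coordinates R X + t. Camera axes: x right, y down, z forward; pixel columns grow to the right and rows downward; lengths in mm; the calibration is good to about 2 mm. The wrist camera is an equidistant fisheye: a pixel r from the principal point sees the ray r / f radians off the axis. A picture is of the moment at which its call begins: read the wrist's pose just before it. get_calibration takes no time and is no camera call; for the wrist camera it gives the pose at the moment of the call.
- ctrl.finish_job(): hands the job in, once; it reports no verdict.
The state is a dict: "clock": time; "qpos": joint angles; "qd": joint speeds; "tau": joint torques, N m; "eef_pos": TCP position; "tool_rot": TCP orientation; "force": force on the tool from outside, world axes, zero at the start; "torque": the same for the moment, N m; "width": finger opening in mm.
Only numpy, scipy, OpenCV 4.12 (cv2) and the standard library are available. Lean on these libraries where they do the work, as an engineer would, in place of code of your own. Each camera call takes 0.05 s, during which the arm holds its last target. There are 200 camera calls.

### The job

Do the point-and-confirm check before a grinding job: with the fingertips, point from above at the middle of the pink wheel in the green tray, about 2 cm clear of it, and stay there for 2 seconds; then point the same way at the steel collet nut on the nose of the rotary tool for 2 seconds; then press the blue button all the way down with the fingertips, let it come back up and draw clear. Touch nothing but the button, pick nothing up, and do not pass low over any other wheel, which would count as pointing at it.

Things in the scene. Friction and masses are not known exactly. Their poses are not given: they have to be found in the camera images.
- pink_top (a point): centre of the top face of the PINK grinding wheel, the one to point at: a loose flat disc 32 mm in diameter, 8 mm thick, lying flat in one of the tray's six clip holders (which one varies); its top face is 20 mm above the bench. z is up
- wheel_pink: the same pink wheel; origin at the centre of its underside
- wheel_blue: blue grinding wheel, loose, 32 mm in diameter, 8 mm thick, lying flat in another holder of the tray; origin at the centre of its underside (same for the other wheels)
- wheel_navy: second blue grinding wheel, same size and colour
- wheel_white: off-white polishing wheel, same size
- wheel_brown: dark brown grinding wheel, same size
- tray: open grey case lid 190 x 250 mm with walls 22 mm high, fixed to the bench, carrying a bright green holder board whose surface is 12 mm above the bench. Origin at the centre of its underside, z up. Holders at x = -36 and +36 mm, y = -70, 0 and +70 mm in its frame, each with three small green clips 19 mm high; one holder, (36, 70), stays empty
- collet_top (a point): top of the steel collet nut at the nose of the rotary tool, above the middle of the nut, 53 mm above the bench; z is up. The nut is 16 mm in diameter and 20 mm long, its axis level
- rotary_tool: green and dark grey rotary tool, 47 mm thick and about 200 mm long, strapped level, its axis 45 mm above the bench, in a plywood cradle fixed to the bench. Origin on the bench under the tool; the nose points along its -x axis with the collet nut 72 mm from the origin and the body beginning 10 mm behind the middle of the nut; the top of the body is about 69 mm above the bench, the red switch on it 74 mm
- confirm_top (a point): centre of the top of the round blue push button (32 mm in diameter) on a round grey housing (48 mm in diameter, 12 mm high) fixed to the bench, its top 22 mm above the bench when released; pressed straight down, the point goes down with it
- confirm (a joint): travel of the blue button: 0 released, 0.006 m fully down; a spring pushes it back, about 5 N holds it fully down
- confirm_base: the grey housing with the blue button, fixed to the bench; origin at the centre of its underside
- paste_jar: amber jar with a black lid, 48 mm in diameter, 50 mm high, loose; origin at the centre of its underside
- brush: cleaning brush 160 mm long lying loose on the bench; origin under its middle
- wrench: steel wrench 120 mm long lying loose on the bench beside the rotary tool; origin under its middle
Things that resemble listed ones, but are neither listed nor needed, are in the scene too. Of the things that look like the wheel_pink, the smallest one is meant. Of the things shaped like the confirm_base, the grey one is meant.

How it is judged:
By the outcome, as a careful person would: the job done as asked, in the order asked, and still so for the second after the job is handed in, with the robot touching nothing.
It also fails if it takes over 56 s, if anything falls off the work surface, if the arm or the gripper's body presses on something with over 40 N, if the wrist force passes 120 N, or if a joint passes its speed limit or range.

## Working session

There is one attempt and no reset: what is moved stays moved. The work goes in short steps, Python scripts to look and compute and a shell command to move; the robot and the scene stay as the last step left them, time stands still between calls to the robot, and variables do not carry over. Pictures are saved under pics/ and viewed, about 8 in all and at most 12, crops included, and the job is handed in when it is done.

```bash
mkdir -p pics && python3 - <<'E'
from cell import ctrl
import cv2
for n in ("top","side"):
    cv2.imwrite(f"pics/{n}0.png",ctrl.get_image(n)); c=ctrl.get_calibration(n); print(n,c)
s=ctrl.read_state(); print(s["clock"],s["eef_pos"],s["tool_rot"],s["width"],s["force"])
E
```

```text
top {'fx': 377.56878716319807, 'fy': 377.56878716319807, 'cx': 323.8753777044104, 'cy': 196.26383534020957, 'R': array([[ 1.80354352e-03, -9.99833489e-01, -1.81587866e-02],
       [-9.98560085e-01, -8.27076832e-04, -5.36383560e-02],
       [ 5.36144059e-02,  1.82293786e-02, -9.98395305e-01]]), 't': array([-42.40401482, 591.37626761, 994.84896168])}
side {'fx': 445.13105253318236, 'fy': 445.13105253318236, 'cx': 320.5860074655248, 'cy': 198.52403465418507, 'R': array([[-0.72379565, -0.68973609,  0.01959557],
       [-0.3704079 ,  0.36442527, -0.85439582],
       [ 0.58216651, -0.62566633, -0.51925312]]), 't': array([398.02749754, 313.73840579, 719.17646467])}
0.1 [ 185.56710787 -622.29404614  198.54735497] [-3.13982561e+00  2.63977171e-05  2.89745880e-01] 85.07969680216974 [ 0.56412204  0.05530049 -0.28304109]
```

View pics/top0.png

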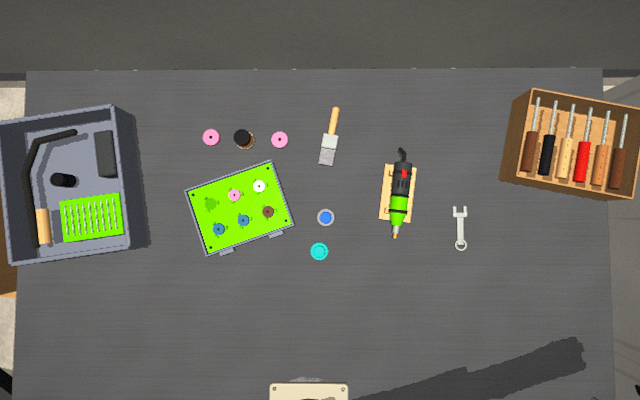

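View pics/side0.png

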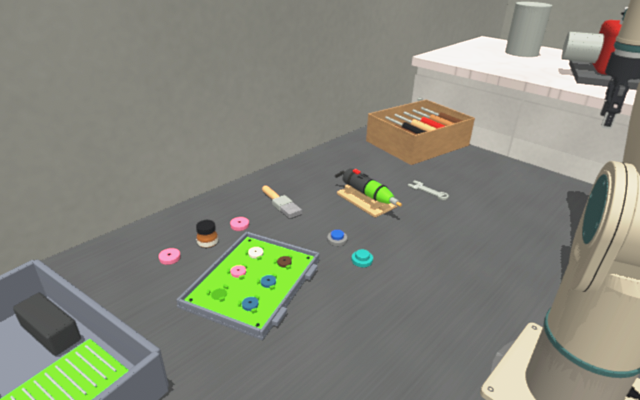

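Top view: pink wheel in the tray at about (234,195), blue button (grey housing) at (325,217), tool nose near (395,235). Side view: the same items at (238,271), (337,237) and (393,201). Next I measure them by masks and rays.

```bash
cat > h.py <<'E'
import numpy as np, cv2
from cell import ctrl
def ray(c,uv):
    R=np.array(c["R"]);o=-R.T@np.array(c["t"])
    return o,R.T@np.array([(uv[0]-c["cx"])/c["fx"],(uv[1]-c["cy"])/c["fy"],1])
def plane(c,uv,z):
    o,d=ray(c,uv); return o+d*(z-o[2])/d[2]
def tri(c1,u1,c2,u2):
    o1,d1=ray(c1,u1);o2,d2=ray(c2,u2)
    s=np.linalg.lstsq(np.c_[d1,-d2],o2-o1,rcond=None)[0]
    a,b=o1+s[0]*d1,o2+s[1]*d2
    return (a+b)/2,np.linalg.norm(a-b)
def blobs(img,lo,hi,amin=20):
    m=cv2.inRange(cv2.cvtColor(img,cv2.COLOR_BGR2HSV),lo,hi)
    n,l,st,ce=cv2.connectedComponentsWithStats(m)
    return [(ce[i].round(1),st[i,4],st[i,2:4]) for i in range(1,n) if st[i,4]>=amin]
E
python3 - <<'E'
from h import *
for n in("top","side"):
    im=cv2.imread(f"pics/{n}0.png");c=ctrl.get_calibration(n)
    for name,lo,hi,z in(("pink",(155,60,120),(178,255,255),20),("blue",(105,130,120),(122,255,255),22),("wheelblue",(95,100,60),(115,255,200),20),("green",(40,150,120),(60,255,255),12)):
        for b in blobs(im,lo,hi): print(n,name,b,plane(c,b[0],z).round(1))
t=cv2.imread("pics/top0.png");s=cv2.imread("pics/side0.png")
z=lambda a:cv2.resize(a,None,fx=8,fy=8,interpolation=cv2.INTER_NEAREST)
A=np.hstack([z(t[200:250,375:425]),z(s[180:230,360:410])])
B=np.hstack([cv2.resize(t[155:260,180:290],(400,200+180)),cv2.resize(s[225:335,175:325],(400,380))])
cv2.imwrite("pics/c1.png",A[:, :800]);cv2.imwrite("pics/c2.png",B)
E
```

```text
top pink (array([210.6, 136.8]), np.int32(235), array([18, 18], dtype=int32)) [751.8 264.6  20. ]
top pink (array([279.2, 139.1]), np.int32(234), array([17, 17], dtype=int32)) [745.2  78.8  20. ]
top pink (array([234.3, 194.6]), np.int32(96), array([12, 11], dtype=int32)) [595.4 198.1  20. ]
top blue (array([325.3, 217.1]), np.int32(101), array([11, 11], dtype=int32)) [535.8 -45.6  22. ]
top wheelblue (array([243. , 219.8]), np.int32(92), array([11, 11], dtype=int32)) [528.2 173.8  20. ]
top wheelblue (array([218.2, 228.6]), np.int32(92), array([11, 10], dtype=int32)) [504.6 239.8  20. ]
top green (array([238.3, 207.3]), np.int32(5111), array([103,  91], dtype=int32)) [561.7 188.8  12. ]
top green (array([ 91.6, 217.1]), np.int32(2028), array([64, 50], dtype=int32)) [534.6 587.3  12. ]
top green (array([398.4, 202.6]), np.int32(229), array([18, 15], dtype=int32)) [ 574.8 -240.8   12. ]
top green (array([396.6, 217.9]), np.int32(175), array([17, 14], dtype=int32)) [ 534.  -235.7   12. ]
side pink (array([239.1, 223.3]), np.int32(237), array([19, 15], dtype=int32)) [732.4  94.7  20. ]

[... 319 characters left out ...]
[337. , 237.6]), np.int32(30), array([13,  5], dtype=int32)) [526.3 -30.   20. ]
side wheelblue (array([267.7, 280.7]), np.int32(120), array([14, 11], dtype=int32)) [527.5 179.7  20. ]
side wheelblue (array([249.7, 303.2]), np.int32(147), array([16, 12], dtype=int32)) [503.5 245.2  20. ]
side green (array([371.3, 187.7]), np.int32(172), array([16, 18], dtype=int32)) [ 622.9 -283.2   12. ]
side green (array([383.5, 194.8]), np.int32(197), array([17, 18], dtype=int32)) [ 575.1 -276.2   12. ]
side green (array([249.6, 282.1]), np.int32(5366), array([128,  92], dtype=int32)) [557.5 202.9  12. ]
side green (array([ 72.8, 376.2]), np.int32(3079), array([128,  60], dtype=int32)) [583.1 541.5  12. ]
```

View pics/c1.png

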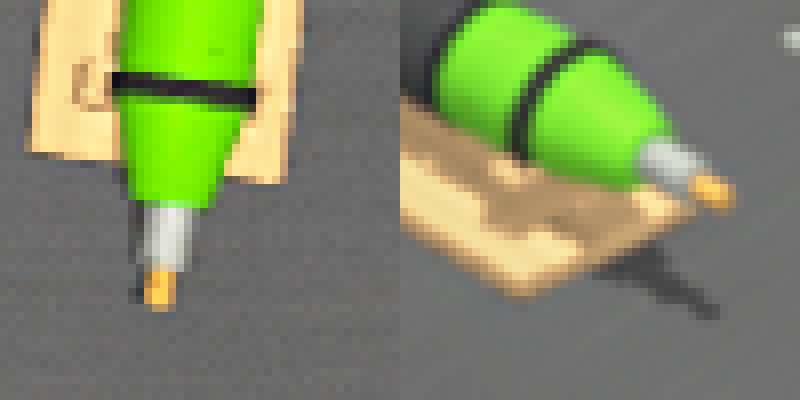

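Enlarged view (left top, right side): the steel nut's middle is at top pixel (395.2,229.2) and side pixel (393.6,199.7), the orange tip is beyond it. I'll compute the targets and check against the tray and tool geometry.

```bash
python3 - <<'E'
from h import *
T,S=[ctrl.get_calibration(n) for n in("top","side")]
for n,c in(("T",T),("S",S)): print(n,"cam",(-np.array(c["R"]).T@c["t"]).round(0))
for n,a,b in(("pink",(234.3,194.6),(237.8,270.7)),("blueA",(243,219.8),(267.7,280.7)),("blueB",(218.2,228.6),(249.7,303.2)),("button",(325.3,217.1),(337,235)),("nut",(395.2,229.2),(393.6,199.7))):
    p,g=tri(T,a,S,b);print(n,p.round(1),"gap",g.round(1))
print("nut top z45",plane(T,(395.2,229.2),45),"side z45",plane(S,(393.6,199.7),45))
print("tool axis pts",plane(T,(398.4,202.6),45),plane(T,(396.6,217.9),45),"tip",plane(T,(394.4,236),45))
w=ctrl.get_calibration("wrist");print(w)
E
```

```text
T cam [ 537.  -60. 1024.]
S cam [-14. 610. 634.]
pink [596.9 200.2  16.5] gap 3.4
blueA [529.4 176.   16.1] gap 3.6
blueB [505.5 242.1  16.1] gap 2.9
button [537.  -44.5  14.4] gap 3.1
nut [ 506.6 -224.4   48.4] gap 3.7
nut top z45 [ 505.01070582 -226.1289003    45.        ] side z45 [ 510.89915462 -227.88993461   45.        ]
tool axis pts [ 573.59749602 -234.94614183   45.        ] [ 534.08694408 -229.97122917   45.        ] tip [ 487.55658464 -223.93135734   45.        ]
{'fx': 309.70691628693146, 'fy': 309.70691628693146, 'cx': 317.7589362903695, 'cy': 202.95871074912787, 'R': array([[ 0.28576453, -0.9582975 , -0.0021294 ],
       [-0.91918728, -0.27472885,  0.28216803],
       [-0.27098593, -0.0786763 , -0.95936264]]), 't': array([-648.52394538,  -37.34691373,  379.3446057 ])}
```

Checks hold: the blue–blue spacing is 70.3 mm (70 expected), pink–blue is 71.7 mm (72 expected), and the nut height comes out close to its axis. I'm moving high over the nut with the fingers shut, and will refine with the wrist camera on the way.

```bash
python3 -m pendant '[[0.05,0.06,0,0,0,0,-1],[0.08,0.1,0,0,0,0,-1],[0.11,0.14,0,0,0,0,-1],[0.14,0.18,0,0,0,0,-1],[0.17,0.22,0,0,0,0,-1],[0.2,0.26,0,0,0,0,-1],[0.23,0.29,0,0,0,0,-1],[0.25,0.32,0,0,0,0,-1]]'
```

```text
clock: 0.9
eef_pos: [433.2, -306.3, 199.3]
tool_rot: [3.141, -0.0, 0.29]
force: [-0.1, -0.1, 0.8]
width: -0.1
```

```bash
python3 -m pendant '[[0.02,0.05,0,0,0,0,-1],[0.04,0.09,0,0,0,0,-1],[0.05,0.13,0,0,0,0,-1],[0.06,0.17,0,0,0,0,-1],[0.06,0.17,0,0,0,0,-1],[0.06,0.17,0,0,0,0,-1],[0.06,0.17,0,0,0,0,-1]]' && cat >> h.py <<'E'
def fray(c,uv):
    R=np.array(c["R"]);o=-R.T@np.array(c["t"])
    v=np.array([uv[0]-c["cx"],uv[1]-c["cy"]]);r=np.hypot(*v);th=r/c["fx"]
    return o,R.T@np.r_[v/max(r,1e-9)*np.sin(th),np.cos(th)]
def fplane(c,uv,z):
    o,d=fray(c,uv);return o+d*(z-o[2])/d[2]
E
python3 - <<'E'
from h import *
c=ctrl.get_calibration("wrist");im=ctrl.get_image("wrist");cv2.imwrite("pics/w1.png",im)
print(ctrl.read_state()["eef_pos"])
for n,lo,hi,z in(("blue",(105,130,120),(122,255,255),22),("pink",(155,60,120),(178,255,255),20),("orange",(8,120,150),(25,255,255),45)):
    for b in blobs(im,lo,hi): print(n,b,fplane(c,b[0],z).round(1))
E
```

```text
clock: 1.6
eef_pos: [491.5, -139.4, 199.3]
tool_rot: [3.141, 0.001, 0.288]
force: [0.1, -1.2, -0.6]
width: 0.0
[ 491.42389139 -139.67078453  199.2768714 ]
blue (array([249.9, 116.2]), np.int32(536), array([27, 26], dtype=int32)) [537.1 -44.9  22. ]
pink (array([99.9, 39.5]), np.int32(266), array([17, 22], dtype=int32)) [596.5 198.3  20. ]
orange (array([629.1, 156.3]), np.int32(295), array([23, 98], dtype=int32)) [ 688.7 -614.1   45. ]
orange (array([637.7, 186.5]), np.int32(31), array([ 5, 14], dtype=int32)) [ 655.1 -676.2   45. ]
orange (array([388.4, 203.2]), np.int32(52), array([ 8, 10], dtype=int32)) [ 489.1 -222.6   45. ]
```

View pics/w1.png

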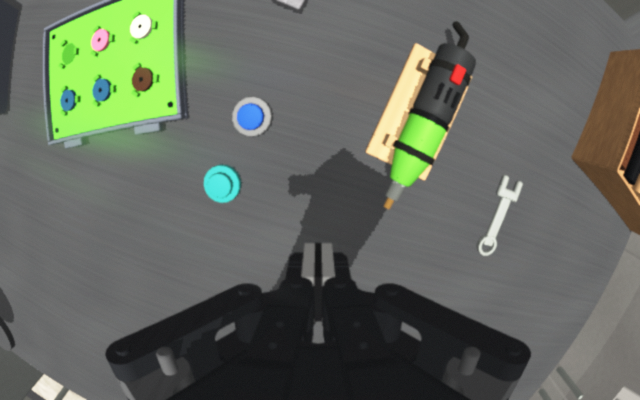

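The wrist view agrees: button (250,116) → (537,-45), pink (100,40) → (596.5,198.3), nut at about (396,191), tip → (489,-223). Moving high to the pink wheel.

```bash
python3 -m pendant '[[0.012,0.04,0,0,0,0,-1],[0.025,0.08,0,0,0,0,-1],[0.037,0.12,0,0,0,0,-1],[0.05,0.16,0,0,0,0,-1],[0.062,0.2,0,0,0,0,-1],[0.074,0.24,0,0,0,0,-1],[0.087,0.28,0,0,0,0,-1],[0.099,0.32,0,0,0,0,-1]]' && python3 -m pendant '[[0.006,0.018,0,0,0,0,-1],[0.006,0.018,0,0,0,0,-1],[0.006,0.018,0,0,0,0,-1]]'
python3 - <<'E'
from h import *
c=ctrl.get_calibration("wrist");im=ctrl.get_image("wrist")
w=cv2.imread("pics/w1.png")
print(ctrl.read_state()["eef_pos"])
for b in blobs(im,(155,60,120),(178,255,255)): print(b,fplane(c,b[0],20).round(1))
cv2.imwrite("pics/w2.png",im)
E
```

```text
clock: 2.45
eef_pos: [592.1, 181.5, 199.3]
tool_rot: [3.141, 0.0, 0.287]
force: [0.5, -0.3, 0.0]
width: -0.0
clock: 2.75
eef_pos: [597.2, 197.8, 199.0]
tool_rot: [3.14, 0.001, 0.288]
force: [0.6, -0.2, 0.2]
width: -0.0
[597.18991935 197.01913172 199.10417787]
(array([297.5,  32.4]), np.int32(288), array([40, 38], dtype=int32)) [750.8 267.3  20. ]
(array([296.7,  31. ]), np.int32(55), array([10,  9], dtype=int32)) [752.2 268.6  20. ]
(array([443.5,  86.7]), np.int32(1045), array([36, 38], dtype=int32)) [745.1  86.8  20. ]
(array([316. , 175.4]), np.int32(457), array([26, 25], dtype=int32)) [596.9 200.1  20. ]
```

```bash
python3 -m pendant '[[0,0.003,-0.04,0,0,0,-1],[0,0.003,-0.08,0,0,0,-1],[0,0.003,-0.11,0,0,0,-1],[0,0.003,-0.13,0,0,0,-1],[0,0.003,-0.13,0,0,0,-1],[0,0.003,-0.13,0,0,0,-1]]'
python3 - <<'E'
from h import *
c=ctrl.get_calibration("wrist");im=ctrl.get_image("wrist")
print(ctrl.read_state()["eef_pos"])
for b in blobs(im,(155,60,120),(178,255,255)): print(b,fplane(c,b[0],20).round(1))
cv2.imwrite("pics/w3.png",im)
E
```

```text
clock: 3.4
eef_pos: [597.5, 201.2, 70.0]
tool_rot: [3.141, -0.0, 0.287]
force: [-0.1, 0.2, 0.0]
width: 0.3
[598.20154492 201.95401145  70.78113031]
(array([290.1,   7.4]), np.int32(798), array([57, 20], dtype=int32)) [737.9 263.9  20. ]
(array([502.1,  80. ]), np.int32(1913), array([47, 53], dtype=int32)) [743.2  90.1  20. ]
(array([318.5, 209.3]), np.int32(1178), array([40, 40], dtype=int32)) [597.7 201.1  20. ]
```

View pics/w3.png

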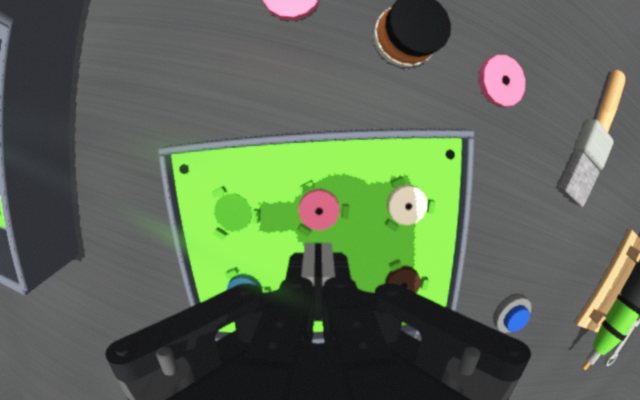

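The pink wheel sits at (318,209), fully visible just ahead of the shut fingertips. Its ray gives (597.7,201.1) and the TCP is at (597.8,201.5). Descending to 2 cm clear and holding.

```bash
python3 -m pendant '[[0,-0.001,-0.015,0,0,0,-1],[0,-0.001,-0.026,0,0,0,-1],[0,-0.001,-0.03,0,0,0,-1],[0,-0.001,-0.03,0,0,0,-1],[0,-0.001,-0.03,0,0,0,-1],[0,-0.001,-0.03,0,0,0,-1],[0,-0.001,-0.03,0,0,0,-1],[0,-0.001,-0.03,0,0,0,-1]]' && python3 -m pendant '[[0,0,0,0,0,0,-1],[0,0,0,0,0,0,-1],[0,0,0,0,0,0,-1],[0,0,0,0,0,0,-1],[0,0,0,0,0,0,-1],[0,0,0,0,0,0,-1],[0,0,0,0,0,0,-1],[0,0,0,0,0,0,-1]]'  && python3 -m pendant '[[0,0,0,0,0,0,-1],[0,0,0,0,0,0,-1],[0,0,0,0,0,0,-1],[0,0,0,0,0,0,-1],[0,0,0,0,0,0,-1],[0,0,0,0,0,0,-1],[0,0,0,0,0,0,-1],[0,0,0,0,0,0,-1]]'
python3 - <<'E'
from h import *
for k in range(3):
    c=ctrl.get_calibration("wrist");im=ctrl.get_image("wrist");s=ctrl.read_state()
    print(s["clock"],s["eef_pos"].round(1),[fplane(c,b[0],20).round(1) for b in blobs(im,(155,60,80),(178,255,255)) if 150<b[0][1]<300])
cv2.imwrite("pics/w4.png",im)
c=ctrl.get_calibration("side");im=ctrl.get_image("side");cv2.imwrite("pics/s4.png",cv2.resize(im[200:320,160:320],None,fx=4,fy=4))
E
```

```text
clock: 4.25
eef_pos: [597.2, 202.2, 39.7]
tool_rot: [-3.142, -0.001, 0.29]
force: [0.0, 0.3, 0.3]
width: 0.2
clock: 5.05
eef_pos: [597.0, 202.1, 39.4]
tool_rot: [3.142, -0.0, 0.29]
force: [-0.3, 0.9, -1.1]
width: 0.1
clock: 5.85
eef_pos: [597.0, 202.1, 39.4]
tool_rot: [-3.142, 0.0, 0.29]
force: [-0.1, 0.5, -0.2]
width: -0.1
5.9 [597.1 202.1  39.4] [array([598.1, 201.2,  20. ])]
5.95 [597.  202.1  39.4] [array([598.1, 201.2,  20. ])]
6.0 [597.  202.1  39.4] [array([598.1, 201.2,  20. ])]
```

View pics/s4.png

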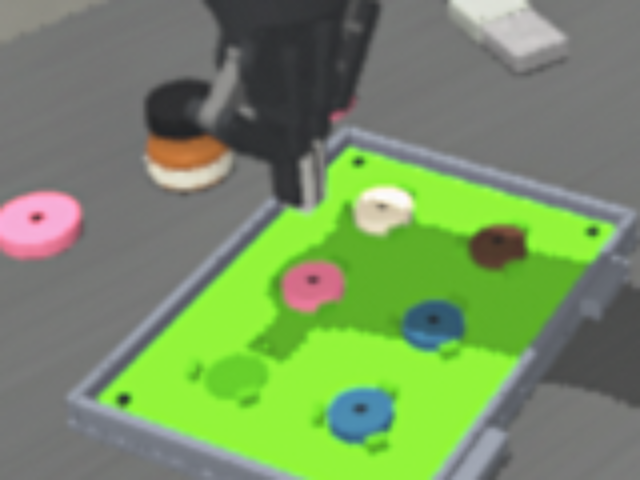

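The side crop shows the shut fingertips at crop (310,205), side pixel (237.5,251), in line with the pink wheel at (312,285). But the gap looks larger than 2 cm. I'll check with projections and the other cameras.

```bash
python3 - <<'E'
from h import *
s=ctrl.read_state();P=np.array(s["eef_pos"]);print(P,s["qpos"])
for n in("side","top"):
    c=ctrl.get_calibration(n)
    for q in(P,P+[0,0,20],np.array([597,200.5,20])):
        v=np.array(c["R"])@q+c["t"];print(n,q.round(0),(c["fx"]*v[0]/v[2]+c["cx"]).round(1),(c["fy"]*v[1]/v[2]+c["cy"]).round(1))
c=ctrl.get_calibration("wrist");R=np.array(c["R"])
for dz in(0,13,20,26):
    v=R@(P+[0,0,dz])+c["t"];th=np.arctan2(np.hypot(v[0],v[1]),v[2]);u=v[:2]/np.hypot(v[0],v[1])*th*c["fx"];print("wrist",dz,(u+[c["cx"],c["cy"]]).round(1))
t=ctrl.get_image("top");w=cv2.imread("pics/w4.png")
A=cv2.resize(t[130:260,170:310],(430,400));B=cv2.resize(w[150:300,250:390],(370,400))
cv2.imwrite("pics/c4.png",np.hstack([A,B]))
E
```

```text
[597.04088452 202.06274524  39.40938531] [-0.36340942  0.79745012 -0.01239598  1.69939785  0.01479678  0.64482002
 -1.66493282]
side [597. 202.  39.] 237.0 262.7
side [597. 202.  59.] 236.2 255.0
side [597. 200.  20.] 238.4 269.6
top [597. 202.  39.] 230.9 193.6
top [597. 202.  59.] 228.9 193.1
top [597. 200.  20.] 233.4 194.0
wrist 0 [318.5 234.3]
wrist 13 [318.5 242.9]
wrist 20 [318.6 248.1]
wrist 26 [318.6 252.8]
```

View pics/c4.png

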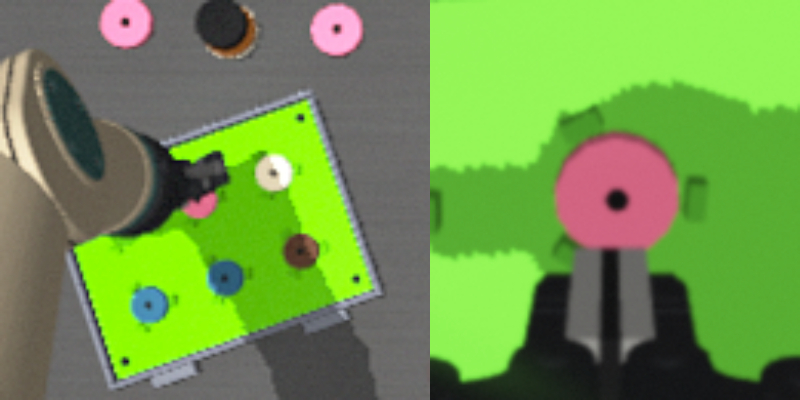

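Right crop (wrist): the shut tips end at about row 243, while the TCP projects to row 234. Side: tips at about row 251, TCP projects to row 263. So the visible tips seem to sit behind the reported TCP. I'll triangulate the tip before trusting the height.

```bash
python3 - <<'E'
from h import *
s=ctrl.get_image("side");w=ctrl.get_image("wrist")
print(ctrl.get_calibration("wrist"))
A=cv2.resize(s[215:280,205:270],(400,400),interpolation=cv2.INTER_NEAREST)
B=cv2.resize(w[225:275,293:343],(400,400),interpolation=cv2.INTER_NEAREST)
cv2.imwrite("pics/c5.png",np.hstack([A,B]))
E
```

```text
{'fx': 309.70691628693146, 'fy': 309.70691628693146, 'cx': 317.7589362903695, 'cy': 202.95871074912787, 'R': array([[ 2.85740710e-01, -9.58306881e-01, -4.11490332e-04],
       [-9.19346921e-01, -2.74245063e-01,  2.82118563e-01],
       [-2.70469010e-01, -8.02344562e-02, -9.59379459e-01]]), 't': array([ 23.50557667, 612.24001335, 403.00398975])}
```

View pics/c5.png

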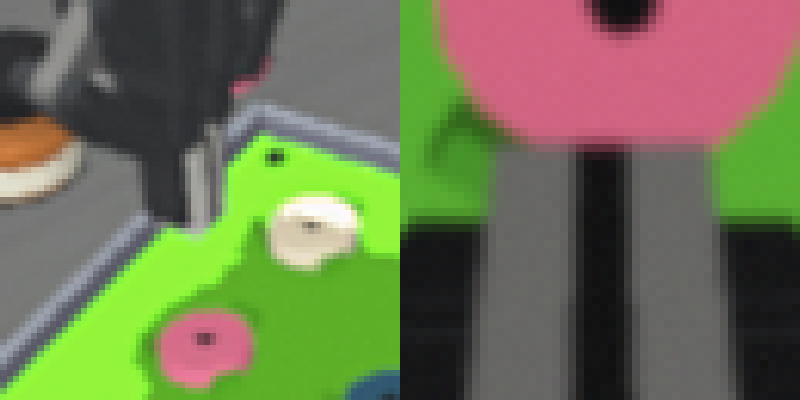

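```bash
python3 - <<'E'
from h import *
S=ctrl.get_calibration("side");W=ctrl.get_calibration("wrist")
o2,d2=fray(W,(318.6,243.2));print("wristcam",o2)
for u in((236,251.5),(237.5,252.2),(240,251.5)):
    o1,d1=ray(S,u)
    q=np.linalg.lstsq(np.c_[d1,-d2],o2-o1,rcond=None)[0];a,b=o1+q[0]*d1,o2+q[1]*d2;print(u,a.round(1),b.round(1))
# tip at +-k mm along tool x
s=ctrl.read_state();P=np.array(s["eef_pos"]);ax=np.array([np.cos(.29),np.sin(.29),0])
for k in(-11,0,11):
  for dz in(0,13,20,27):
    q=P+k*ax+[0,0,dz];v=W["R"]@q+W["t"];th=np.arctan2(np.hypot(*v[:2]),v[2]);r=W["cy"]+v[1]/np.hypot(*v[:2])*th*W["fx"]
    v=S["R"]@q+S["t"];print(k,dz,"wrist row",r.round(1),"side",(S["fx"]*v[0]/v[2]+S["cx"]).round(1),(S["fy"]*v[1]/v[2]+S["cy"]).round(1))
E
```

```text
wristcam [665.14456113 222.76416289 213.91914916]
(236, 251.5) [600.3 199.6  65.3] [601.9 203.5  64.2]
(237.5, 252.2) [598.5 197.4  63.3] [600.8 203.2  61.6]
(240, 251.5) [596.2 192.7  63.8] [600.4 203.1  60.7]
-11 0 wrist row 250.6 side 241.4 264.3
-11 13 wrist row 260.1 side 240.9 259.4
-11 20 wrist row 265.7 side 240.7 256.7
-11 27 wrist row 271.8 side 240.4 253.9
0 0 wrist row 234.3 side 237.0 262.7
0 13 wrist row 242.9 side 236.5 257.7
0 20 wrist row 248.0 side 236.2 255.0
0 27 wrist row 253.6 side 236.0 252.3
11 0 wrist row 217.2 side 232.7 261.1
11 13 wrist row 224.8 side 232.1 256.1
11 20 wrist row 229.4 side 231.8 253.4
11 27 wrist row 234.3 side 231.6 250.7
```

The visible tip triangulates at z ≈ 62–65, but the state puts the TCP at 39.4. The text says the TCP is the very end of the fingers, so two sources disagree. Contact with the button, at a known 22 mm, will decide. If the tip is really shorter, I'll stop at first touch and redo both pointings lower. Going up and over to the nut.

```bash
python3 -m pendant '[[0,0,0.04,0,0,0,-1],[0,0,0.08,0,0,0,-1],[0,0,0.12,0,0,0,-1],[0,0,0.15,0,0,0,-1],[0,0,0.15,0,0,0,-1]]' && python3 -m pendant '[[-0.01,-0.045,0,0,0,0,-1],[-0.02,-0.09,0,0,0,0,-1],[-0.03,-0.135,0,0,0,0,-1],[-0.04,-0.18,0,0,0,0,-1],[-0.05,-0.225,0,0,0,0,-1],[-0.06,-0.27,0,0,0,0,-1],[-0.07,-0.315,0,0,0,0,-1],[-0.078,-0.35,0,0,0,0,-1]]' && python3 -m pendant '[[-0.012,-0.05,0,0,0,0,-1],[-0.015,-0.08,0,0,0,0,-1],[-0.015,-0.08,0,0,0,0,-1],[-0.015,-0.08,0,0,0,0,-1]]'
python3 - <<'E'
from h import *
c=ctrl.get_calibration("wrist");im=ctrl.get_image("wrist");s=ctrl.read_state();print(s["clock"],s["eef_pos"])
for b in blobs(im,(8,120,150),(25,255,255)): 
    if b[1]<900:print("tip",b,fplane(c,b[0],45).round(1))
for b in blobs(im,(40,150,60),(65,255,255),100): print("green",b,fplane(c,b[0],45).round(1))
P=c["R"]@np.array([506.5,-226,45])+c["t"];h=np.hypot(*P[:2]);u=P[:2]/h*np.arctan2(h,P[2])*c["fx"]+[c["cx"],c["cy"]];print("expect nut",u)
x,y=u.astype(int);cr=im[max(y-40,0):y+40,x-40:x+40];print("crop origin",x-40,max(y-40,0),cr.shape)
cv2.imwrite("pics/c6.png",cv2.resize(cr,None,fx=6,fy=6,interpolation=cv2.INTER_NEAREST))
E
```

```text
clock: 6.7
eef_pos: [600.3, 203.2, 194.6]
tool_rot: [-3.141, -0.01, 0.29]
force: [0.3, -0.5, -0.2]
width: -0.1
clock: 7.5
eef_pos: [517.3, -151.1, 188.7]
tool_rot: [3.141, 0.002, 0.287]
force: [0.9, -0.2, -0.1]
width: -0.1
clock: 7.9
eef_pos: [503.3, -228.1, 188.6]
tool_rot: [-3.14, 0.001, 0.288]
force: [-0.2, -0.0, 0.0]
width: -0.3
7.95 [ 503.81379053 -226.74869365  188.70473921]
tip (array([309.2, 193.8]), np.int32(62), array([ 9, 10], dtype=int32)) [ 488.7 -222.3   45. ]
tip (array([638. , 207.3]), np.int32(32), array([ 4, 12], dtype=int32)) [ 633.1 -772.4   45. ]
green (array([64.7, 67. ]), np.int32(8859), array([ 98, 137], dtype=int32)) [564.7 133.9  45. ]
green (array([342.5, 120. ]), np.int32(1345), array([53, 47], dtype=int32)) [ 573. -233.   45.]
green (array([326.6, 155.4]), np.int32(982), array([41, 40], dtype=int32)) [ 533.2 -228.1   45. ]
expect nut [317.31904967 179.034469  ]
crop origin 277 139 (80, 80, 3)
```

View pics/c6.png

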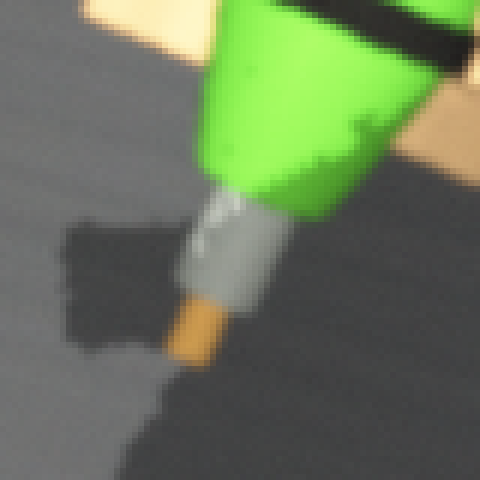

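The nut is at crop (237,248), wrist pixel (316,180), giving (505.5,-225.5). This is within 1 mm of the earlier value. Descending to TCP z 73 and holding.

```bash
python3 -m pendant '[[0.002,0.001,-0.04,0,0,0,-1],[0.002,0.001,-0.07,0,0,0,-1],[0.002,0.001,-0.095,0,0,0,-1],[0.002,0.001,-0.11,0,0,0,-1],[0.002,0.001,-0.116,0,0,0,-1],[0.002,0.001,-0.116,0,0,0,-1],[0.002,0.001,-0.116,0,0,0,-1],[0.002,0.001,-0.116,0,0,0,-1]]' && python3 -m pendant '[[0,0,0,0,0,0,-1],[0,0,0,0,0,0,-1],[0,0,0,0,0,0,-1],[0,0,0,0,0,0,-1],[0,0,0,0,0,0,-1],[0,0,0,0,0,0,-1],[0,0,0,0,0,0,-1],[0,0,0,0,0,0,-1]]'  && python3 -m pendant '[[0,0,0,0,0,0,-1],[0,0,0,0,0,0,-1],[0,0,0,0,0,0,-1],[0,0,0,0,0,0,-1],[0,0,0,0,0,0,-1],[0,0,0,0,0,0,-1],[0,0,0,0,0,0,-1],[0,0,0,0,0,0,-1]]' && python3 -m pendant '[[0,0,0,0,0,0,-1],[0,0,0,0,0,0,-1],[0,0,0,0,0,0,-1],[0,0,0,0,0,0,-1]]'
python3 - <<'E'
from h import *
im=ctrl.get_image("wrist");s=ctrl.get_image("side");t=ctrl.get_image("top")
f=lambda a:cv2.resize(a,(266,400))
cv2.imwrite("pics/c7.png",np.hstack([f(s[140:230,360:420]),f(t[175:265,365:425]),f(im[160:280,278:358])]))
for n in("side","top"):
    c=ctrl.get_calibration(n);v=c["R"]@np.array(ctrl.read_state()["eef_pos"])+c["t"];print(n,"TCP px",c["fx"]*v[0]/v[2]+c["cx"],c["fy"]*v[1]/v[2]+c["cy"])
E
```

```text
clock: 8.75
eef_pos: [506.9, -226.9, 74.4]
tool_rot: [3.14, -0.002, 0.29]
force: [0.4, -0.8, -0.5]
width: 0.4
clock: 9.55
eef_pos: [506.0, -226.9, 73.4]
tool_rot: [-3.142, 0.0, 0.29]
force: [-0.2, 0.7, -0.0]
width: 0.4
clock: 10.35
eef_pos: [506.0, -226.9, 73.4]
tool_rot: [-3.142, -0.0, 0.29]
force: [0.7, -0.4, 0.2]
width: 0.0
clock: 10.75
eef_pos: [506.0, -226.9, 73.4]
tool_rot: [-3.142, -0.0, 0.29]
force: [-0.4, -0.5, -0.5]
width: 0.2
side TCP px 396.1470316965081 190.90677819239409
top TCP px 397.45026989164495 229.17089348633147
```

View pics/c7.png

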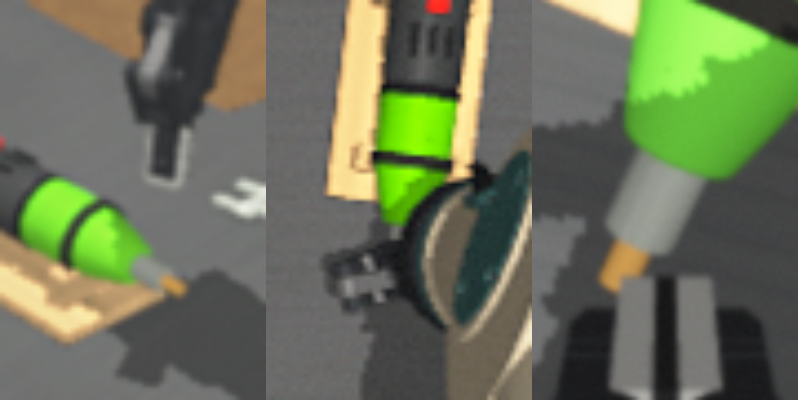

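Side crop (left): the shut tip is at side pixel (397,181), while the reported TCP projects to row 191. So the same 25 mm or so discrepancy appears again; the lateral alignment with the nut is good. Next I probe the button gently.

```bash
python3 -m pendant '[[0,0,0.03,0,0,0,-1],[0,0,0.06,0,0,0,-1],[0.007,0.04,0.06,0,0,0,-1],[0.014,0.08,0.06,0,0,0,-1],[0.021,0.12,0.06,0,0,0,-1],[0.027,0.16,0.06,0,0,0,-1],[0.031,0.182,0.06,0,0,0,-1],[0.031,0.182,0.06,0,0,0,-1]]' && python3 -m pendant '[[0,0,0,0,0,0,-1],[0,0,-0.03,0,0,0,-1],[0,0,-0.05,0,0,0,-1],[0,0,-0.06,0,0,0,-1],[0,0,-0.06,0,0,0,-1],[0,0,-0.06,0,0,0,-1]]'
python3 - <<'E'
from h import *
c=ctrl.get_calibration("wrist");im=ctrl.get_image("wrist");s=ctrl.read_state();print(s["clock"],s["eef_pos"],s["force"])
for b in blobs(im,(105,130,80),(122,255,255)): print(b,fplane(c,b[0],22).round(1))
E
```

```text
clock: 11.7
eef_pos: [537.8, -39.8, 133.4]
tool_rot: [-3.139, -0.001, 0.297]
force: [-0.0, -0.1, 0.6]
width: -0.1
clock: 12.3
eef_pos: [537.4, -45.9, 73.8]
tool_rot: [3.141, -0.0, 0.288]
force: [0.2, -0.2, -0.3]
width: -0.2
12.35 [537.75330447 -45.59347757  74.2147264 ] [ 0.74801238 -0.37462091 -0.46325092]
(array([315.7, 206.7]), np.int32(1254), array([40, 40], dtype=int32)) [538.4 -43.5  22. ]
```

```bash
python3 -m pendant '[[0,0.001,-0.02,0,0,0,-1],[0,0.001,-0.035,0,0,0,-1],[0,0.001,-0.045,0,0,0,-1],[0,0.001,-0.048,0,0,0,-1],[0,0.001,-0.048,0,0,0,-1],[0,0.001,-0.048,0,0,0,-1]]' && python3 -m pendant '[[0,0,-0.002,0,0,0,-1],[0,0,-0.004,0,0,0,-1],[0,0,-0.004,0,0,0,-1],[0,0,-0.004,0,0,0,-1]]'
python3 -c "
from h import *
im=ctrl.get_image('side');cv2.imwrite('pics/c8.png',cv2.resize(im[205:250,310:370],(600,450),interpolation=cv2.INTER_NEAREST));print([ctrl.read_state()[k] for k in('eef_pos','force','torque')])"
```

```text
clock: 12.95
eef_pos: [537.7, -44.0, 26.1]
tool_rot: [3.141, -0.001, 0.29]
force: [0.7, 0.2, -0.0]
width: -0.3
clock: 13.35
eef_pos: [537.0, -43.9, 21.4]
tool_rot: [-3.142, 0.0, 0.29]
force: [-0.1, 0.1, 0.2]
width: -0.1
[array([537.0388162 , -43.92806728,  21.43980899]), array([ 0.31524487, -0.17144818, -0.09503904]), array([ 0.04098537,  0.01356135, -0.0164069 ])]
```

View pics/c8.png

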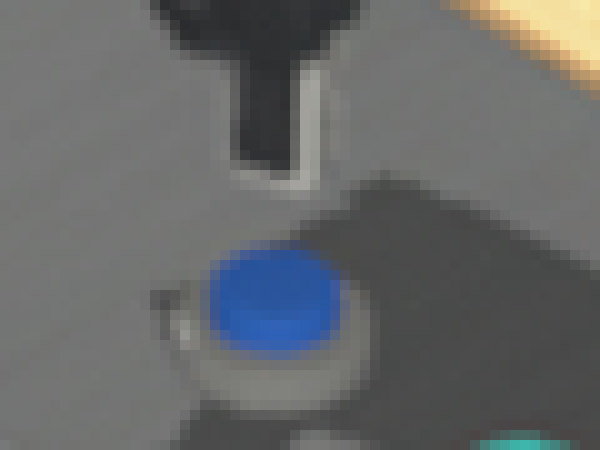

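Decisive: the TCP reads z = 21.4 (button top 22) with zero force, and the picture shows the tip at crop (275,182) hanging about 10 px (~27 mm) above the button centre (275,285). So the real fingertips are about 26 mm above the reported TCP. Both earlier holds were therefore about 45 mm clear, and nothing has been touched. I'll redo the pointings about 25 mm lower, in order.

```bash
python3 -m pendant '[[0,0,0.04,0,0,0,-1],[0,0,0.08,0,0,0,-1],[0,0,0.12,0,0,0,-1],[0,0,0.15,0,0,0,-1],[0.01,0.04,0.15,0,0,0,-1],[0.02,0.08,0.15,0,0,0,-1],[0.03,0.12,0.15,0,0,0,-1],[0.04,0.16,0.15,0,0,0,-1]]' && python3 -m pendant '[[0.012,0.04,0,0,0,0,-1],[0.02,0.085,0,0,0,0,-1],[0.02,0.085,0,0,0,0,-1],[0.02,0.085,0,0,0,0,-1],[0.02,0.085,0,0,0,0,-1]]'
python3 -c "
from h import *
c=ctrl.get_calibration('wrist');im=ctrl.get_image('wrist')
print([ctrl.read_state()[k] for k in('eef_pos','force')])
for b in blobs(im,(155,60,80),(178,255,255)): print(b,fplane(c,b[0],20).round(1))"
```

```text
clock: 14.2
eef_pos: [577.2, 117.5, 171.7]
tool_rot: [3.142, -0.0, 0.289]
force: [0.1, -0.5, 0.5]
width: 0.1
clock: 14.7
eef_pos: [596.9, 199.5, 171.2]
tool_rot: [3.14, 0.001, 0.288]
force: [0.7, -0.5, 0.1]
width: 0.0
[array([597.03190448, 199.02813989, 171.3720181 ]), array([-0.1885088 , -0.02939803, -0.49244528])]
(array([297.7,  27.3]), np.int32(343), array([43, 40], dtype=int32)) [749.4 266.7  20. ]
(array([296.9,  24.3]), np.int32(65), array([11, 10], dtype=int32)) [752.4 268.5  20. ]
(array([453.7,  85.7]), np.int32(1192), array([39, 40], dtype=int32)) [744.5  87.6  20. ]
(array([317., 180.]), np.int32(574), array([27, 27], dtype=int32)) [597.5 200.8  20. ]
```

```bash
python3 -m pendant '[[0,0.001,-0.04,0,0,0,-1],[0,0.001,-0.08,0,0,0,-1],[0,0.001,-0.11,0,0,0,-1],[0,0.001,-0.135,0,0,0,-1],[0,0.001,-0.15,0,0,0,-1],[0,0.001,-0.156,0,0,0,-1],[0,0.001,-0.156,0,0,0,-1],[0,0.001,-0.156,0,0,0,-1]]'
python3 -c "
from h import *
im=ctrl.get_image('side');cv2.imwrite('pics/c9.png',cv2.resize(im[235:295,200:280],(800,600),interpolation=cv2.INTER_NEAREST));print([ctrl.read_state()[k] for k in('eef_pos','force')])"
```

```text
clock: 15.55
eef_pos: [598.1, 202.1, 16.6]
tool_rot: [-3.142, -0.002, 0.289]
force: [-0.4, 0.2, 0.6]
width: -0.0
[array([598.20174476, 202.3041232 ,  16.83806414]), array([-0.82482872,  0.01543857,  0.04025403])]
```

View pics/c9.png

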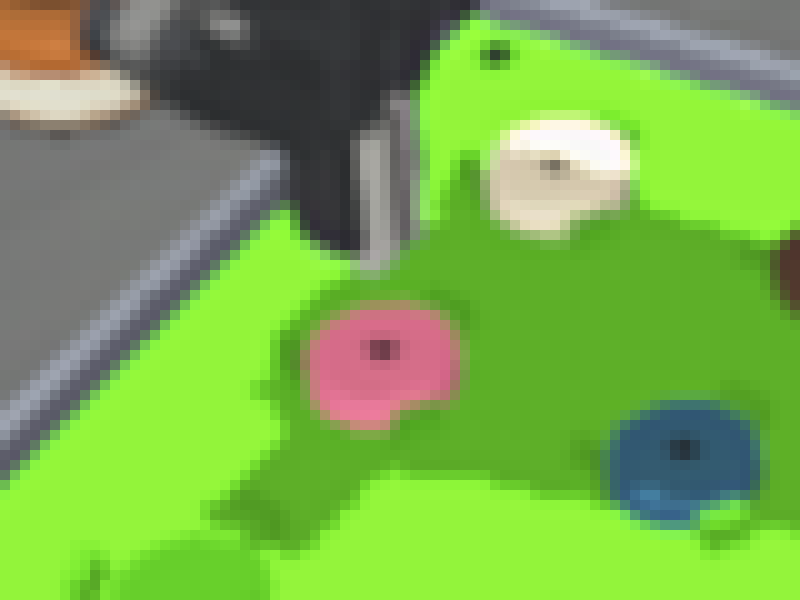

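The side crop shows the tip at (375,268) directly above the wheel's hub at (382,350): about 8.5 px, or roughly 22 mm of clearance. I'll drop 2 mm and hold.

```bash
python3 -m pendant '[[-0.001,-0.001,-0.002,0,0,0,-1],[-0.001,-0.001,-0.002,0,0,0,-1],[-0.001,-0.001,-0.002,0,0,0,-1],[-0.001,-0.001,-0.002,0,0,0,-1],[-0.001,-0.001,-0.002,0,0,0,-1],[-0.001,-0.001,-0.002,0,0,0,-1],[-0.001,-0.001,-0.002,0,0,0,-1],[-0.001,-0.001,-0.002,0,0,0,-1]]' && for i in 1; do python3 -m pendant '[[0,0,0,0,0,0,-1],[0,0,0,0,0,0,-1],[0,0,0,0,0,0,-1],[0,0,0,0,0,0,-1],[0,0,0,0,0,0,-1],[0,0,0,0,0,0,-1],[0,0,0,0,0,0,-1],[0,0,0,0,0,0,-1]]'; done && python3 -m pendant '[[0,0,0,0,0,0,-1],[0,0,0,0,0,0,-1],[0,0,0,0,0,0,-1],[0,0,0,0,0,0,-1],[0,0,0,0,0,0,-1],[0,0,0,0,0,0,-1],[0,0,0,0,0,0,-1],[0,0,0,0,0,0,-1]]' && python3 -m pendant '[[0,0,0,0,0,0,-1],[0,0,0,0,0,0,-1],[0,0,0,0,0,0,-1],[0,0,0,0,0,0,-1]]' && python3 -m pendant '[[0,0,0.04,0,0,0,-1],[0,0,0.08,0,0,0,-1],[0,0,0.12,0,0,0,-1],[0,0,0.15,0,0,0,-1],[0,0,0.15,0,0,0,-1]]' && python3 -m pendant '[[-0.01,-0.045,0,0,0,0,-1],[-0.02,-0.09,0,0,0,0,-1],[-0.03,-0.135,0,0,0,0,-1],[-0.04,-0.18,0,0,0,0,-1],[-0.05,-0.225,0,0,0,0,-1],[-0.06,-0.27,0,0,0,0,-1],[-0.07,-0.315,0,0,0,0,-1],[-0.078,-0.35,0,0,0,0,-1]]' && python3 -m pendant '[[-0.012,-0.05,0,0,0,0,-1],[-0.012,-0.078,0,0,0,0,-1],[-0.012,-0.078,0,0,0,0,-1],[-0.012,-0.078,0,0,0,0,-1]]'
```

```text
clock: 16.4
eef_pos: [596.0, 201.1, 13.4]
tool_rot: [-3.142, 0.0, 0.29]
force: [0.2, -1.1, 0.0]
width: 0.2
clock: 17.2
eef_pos: [596.0, 201.1, 13.4]
tool_rot: [-3.142, -0.0, 0.29]
force: [0.6, 0.4, -0.8]
width: 0.2
clock: 18.0
eef_pos: [596.1, 201.1, 13.4]
tool_rot: [-3.142, -0.0, 0.29]
force: [-0.7, 0.8, 0.4]
width: 0.0
clock: 18.4
eef_pos: [596.1, 201.1, 13.4]
tool_rot: [3.142, -0.0, 0.29]
force: [-0.1, -0.2, 0.1]
width: 0.0
clock: 18.9
eef_pos: [599.3, 202.2, 168.5]
tool_rot: [-3.141, -0.01, 0.29]
force: [0.8, 1.2, 0.3]
width: 0.2
clock: 19.7
eef_pos: [516.3, -152.0, 162.7]
tool_rot: [3.141, 0.002, 0.287]
force: [0.2, -0.9, -0.1]
width: -0.0
clock: 20.1
eef_pos: [505.3, -227.1, 162.6]
tool_rot: [-3.14, 0.001, 0.288]
force: [-0.3, -0.2, 0.3]
width: -0.1
```

```bash
python3 -m pendant '[[0.001,0.001,-0.04,0,0,0,-1],[0.001,0.001,-0.07,0,0,0,-1],[0.001,0.001,-0.095,0,0,0,-1],[0.001,0.001,-0.108,0,0,0,-1],[0.001,0.001,-0.114,0,0,0,-1],[0.001,0.001,-0.114,0,0,0,-1],[0.001,0.001,-0.114,0,0,0,-1],[0.001,0.001,-0.114,0,0,0,-1]]' && python3 -m pendant '[[0,0,0,0,0,0,-1],[0,0,0,0,0,0,-1],[0,0,0,0,0,0,-1],[0,0,0,0,0,0,-1],[0,0,0,0,0,0,-1],[0,0,0,0,0,0,-1],[0,0,0,0,0,0,-1],[0,0,0,0,0,0,-1]]'  && python3 -m pendant '[[0,0,0,0,0,0,-1],[0,0,0,0,0,0,-1],[0,0,0,0,0,0,-1],[0,0,0,0,0,0,-1],[0,0,0,0,0,0,-1],[0,0,0,0,0,0,-1],[0,0,0,0,0,0,-1],[0,0,0,0,0,0,-1]]' && python3 -m pendant '[[0,0,0,0,0,0,-1],[0,0,0,0,0,0,-1],[0,0,0,0,0,0,-1],[0,0,0,0,0,0,-1],[0,0,0,0,0,0,-1],[0,0,0,0,0,0,-1]]' && python3 -m pendant '[[0,0,0.03,0,0,0,-1],[0,0,0.06,0,0,0,-1],[0.007,0.04,0.06,0,0,0,-1],[0.014,0.08,0.06,0,0,0,-1],[0.021,0.12,0.06,0,0,0,-1],[0.027,0.16,0.06,0,0,0,-1],[0.031,0.182,0.06,0,0,0,-1],[0.031,0.182,0.06,0,0,0,-1]]' && python3 -m pendant '[[0,0,0,0,0,0,-1],[0,0,-0.03,0,0,0,-1],[0,0,-0.06,0,0,0,-1],[0,0,-0.08,0,0,0,-1],[0,0,-0.087,0,0,0,-1],[0,0,-0.087,0,0,0,-1],[0,0,-0.087,0,0,0,-1]]'
```

```text
clock: 20.9
eef_pos: [508.0, -226.2, 50.6]
tool_rot: [3.14, -0.002, 0.29]
force: [-0.5, 0.5, -0.3]
width: 0.0
clock: 21.7
eef_pos: [507.0, -225.9, 49.4]
tool_rot: [-3.142, 0.0, 0.29]
force: [-0.9, 0.4, -0.6]
width: -0.1
clock: 22.5
eef_pos: [507.0, -225.9, 49.4]
tool_rot: [3.142, -0.0, 0.29]
force: [-0.7, -0.2, -1.2]
width: 0.1
clock: 23.1
eef_pos: [507.0, -225.9, 49.4]
tool_rot: [3.142, -0.0, 0.29]
force: [-0.6, -0.6, 0.3]
width: -0.0
clock: 23.9
eef_pos: [538.8, -38.7, 109.4]
tool_rot: [-3.139, -0.001, 0.297]
force: [0.9, 0.1, -1.1]
width: 0.3
clock: 24.6
eef_pos: [538.6, -44.9, 23.2]
tool_rot: [3.141, -0.001, 0.289]
force: [-0.9, 0.2, 0.7]
width: 0.1
```

Now the button: slow descent, watching for contact.

```bash
python3 -m pendant '[[0,0,-0.008,0,0,0,-1],[0,0,-0.014,0,0,0,-1],[0,0,-0.018,0,0,0,-1],[0,0,-0.02,0,0,0,-1],[0,0,-0.02,0,0,0,-1]]' && python3 -m pendant '[[0,0,-0.002,0,0,0,-1],[0,0,-0.004,0,0,0,-1],[0,0,-0.004,0,0,0,-1]]' && python3 -m pendant '[[0,0,-0.002,0,0,0,-1],[0,0,-0.003,0,0,0,-1],[0,0,-0.003,0,0,0,-1]]'
```

```text
clock: 25.1
eef_pos: [537.8, -43.8, 2.1]
tool_rot: [-3.141, 0.001, 0.29]
force: [0.9, -0.3, -0.7]
width: -0.2
clock: 25.4
eef_pos: [537.9, -43.9, -1.8]
tool_rot: [-3.142, 0.0, 0.29]
force: [-0.7, -0.4, -0.2]
width: 0.2
clock: 25.7
eef_pos: [537.9, -43.9, -4.7]
tool_rot: [-3.141, 0.0, 0.29]
force: [-0.2, -0.3, -0.2]
width: -0.2
```

```bash
python3 -m pendant '[[0,0,-0.002,0,0,0,-1],[0,0,-0.002,0,0,0,-1]]' && python3 -m pendant '[[0,0,-0.002,0,0,0,-1],[0,0,-0.002,0,0,0,-1]]' && python3 -m pendant '[[0,0,-0.002,0,0,0,-1],[0,0,-0.002,0,0,0,-1]]'
```

```text
clock: 25.9
eef_pos: [537.9, -43.9, -6.8]
tool_rot: [-3.141, 0.0, 0.29]
force: [0.1, 0.4, 0.5]
width: -0.0
clock: 26.1
eef_pos: [537.9, -43.9, -8.8]
tool_rot: [-3.141, 0.0, 0.29]
force: [-0.3, 0.5, 0.3]
width: -0.3
clock: 26.3
eef_pos: [538.2, -43.9, -10.7]
tool_rot: [3.142, -0.0, 0.29]
force: [-0.2, -0.6, 1.3]
width: 0.1
```

```bash
cat > f.py <<'E'
from h import *
F=[]
for k in range(8):
    im=ctrl.get_image("side");s=ctrl.read_state();F.append(s["force"])
print(s["clock"],s["eef_pos"].round(1),"F",np.mean(F,0).round(2),"tau", np.mean(F,0)[2])
m=[b for b in blobs(im,(105,130,100),(122,255,255),15) if 300<b[0][0]<370]
print(m)
print(cv2.cvtColor(im,cv2.COLOR_BGR2GRAY)[216:246:1,330:345:2])
E
python3 f.py
```

```text
26.7 [538.2 -44.  -10.5] F [ 0.07 -0.14  1.8 ] tau 1.797720436640435
[(array([337. , 236.4]), np.int32(60), array([13,  7], dtype=int32))]
[[ 49  49  49  51  55  50  51  68]
 [ 47  48  49  48  53  49  48  79]
 [ 47  47  49  49  53  48  56  94]
 [ 48  47  49  49  52  48  85 110]
 [ 50  47  48  49  49  47 111 118]
 [ 59  52  46  48  51  48 113 120]
 [ 89  68  47  48  59  91 115 118]
 [116  96  48  46  75 147 118 108]
 [121  95  51  48  77 157 113  84]
 [120  92  53  52  79 155 116  82]
 [118  90  52  53  87 159 122  78]
 [117  90  52  53  90 160 117  74]
 [118  91  53  53  89 157 113  74]
 [119  95  52  51  92 155 110  75]
 [121  93  51  52  99 156 113  75]
 [118  88  49  48 100 155 110  75]
 [105  98  79  53 102 154  95  79]
 [ 99 106 125  89 126 152  84  96]
 [100  88 109 125 154 131  79 106]
 [100  80  86 102 123 102  80 103]
 [101  80  85  84  89  87  82 105]
 [107  82  87  91  91  89  83 108]
 [110  92  88  91  91  89  90 110]
 [113 104  94  94  93  96 103 113]
 [115 112 109 105 102 109 110 115]
 [116 120 114 115 113 114 116 119]
 [116 122 125 126 124 125 122 118]
 [111 123 127 128 129 127 124 113]
 [ 96 119 127 127 129 127 119  98]
 [ 79  95 119 122 123 120 102  78]]
```

Contact starts at TCP ≈ -9 (1.8 N, about 2 mm of travel). The real tip offset is therefore nearer 30 mm, which puts the last holds at about 24 and 27 mm clear. The button isn't pressed and there is time, so I'll draw up and repeat both pointings at the proper 2 cm before pressing.

```bash
python3 -m pendant '[[0,0,0.04,0,0,0,-1],[0,0,0.08,0,0,0,-1],[0,0,0.12,0,0,0,-1],[0,0,0.16,0,0,0,-1],[0,0,0.175,0,0,0,-1],[0.01,0.04,0.175,0,0,0,-1],[0.02,0.08,0.175,0,0,0,-1],[0.03,0.12,0.175,0,0,0,-1]]' && python3 -m pendant '[[0.01,0.045,0,0,0,0,-1],[0.02,0.085,0,0,0,0,-1],[0.029,0.125,0,0,0,0,-1],[0.029,0.125,0,0,0,0,-1],[0.029,0.125,0,0,0,0,-1],[0.029,0.125,0,0,0,0,-1]]'
```

```text
clock: 27.5
eef_pos: [568.1, 77.1, 164.6]
tool_rot: [3.142, -0.0, 0.289]
force: [0.2, -0.7, -0.1]
width: -0.0
clock: 28.1
eef_pos: [596.8, 199.2, 164.1]
tool_rot: [3.14, 0.001, 0.288]
force: [-0.7, -0.8, -0.2]
width: -0.2
```

```bash
python3 -c "
from h import *
c=ctrl.get_calibration('wrist');im=ctrl.get_image('wrist')
print([ctrl.read_state()[k] for k in('clock','eef_pos','force')])
for b in blobs(im,(155,60,80),(178,255,255)): print(b,fplane(c,b[0],20).round(1))"
```

```text
[28.15, array([596.90870528, 198.92037873, 164.22371653]), array([ 0.10061208, -0.89073826,  0.42788859])]
(array([296.9,  24.7]), np.int32(361), array([44, 42], dtype=int32)) [749.9 267.1  20. ]
(array([296.1,  22.2]), np.int32(65), array([11, 11], dtype=int32)) [752.4 268.7  20. ]
(array([456.2,  84.9]), np.int32(1230), array([39, 41], dtype=int32)) [744.5  87.7  20. ]
(array([316.8, 181.3]), np.int32(610), array([28, 28], dtype=int32)) [597.4 200.8  20. ]
```

```bash
python3 -m pendant '[[0.001,0.001,-0.04,0,0,0,-1],[0.001,0.001,-0.08,0,0,0,-1],[0.001,0.001,-0.11,0,0,0,-1],[0.001,0.001,-0.135,0,0,0,-1],[0.001,0.001,-0.148,0,0,0,-1],[0.001,0.001,-0.153,0,0,0,-1],[0.001,0.001,-0.153,0,0,0,-1],[0.001,0.001,-0.153,0,0,0,-1]]' && python3 -m pendant '[[0,0,0,0,0,0,-1],[0,0,0,0,0,0,-1],[0,0,0,0,0,0,-1],[0,0,0,0,0,0,-1],[0,0,0,0,0,0,-1],[0,0,0,0,0,0,-1],[0,0,0,0,0,0,-1],[0,0,0,0,0,0,-1]]' && python3 -m pendant '[[0,0,0,0,0,0,-1],[0,0,0,0,0,0,-1],[0,0,0,0,0,0,-1],[0,0,0,0,0,0,-1],[0,0,0,0,0,0,-1],[0,0,0,0,0,0,-1],[0,0,0,0,0,0,-1],[0,0,0,0,0,0,-1]]' && python3 -m pendant '[[0,0,0,0,0,0,-1],[0,0,0,0,0,0,-1],[0,0,0,0,0,0,-1],[0,0,0,0,0,0,-1],[0,0,0,0,0,0,-1],[0,0,0,0,0,0,-1],[0,0,0,0,0,0,-1]]' && python3 -m pendant '[[0,0,0.04,0,0,0,-1],[0,0,0.08,0,0,0,-1],[0,0,0.12,0,0,0,-1],[0,0,0.15,0,0,0,-1],[0,0,0.15,0,0,0,-1]]' && python3 -m pendant '[[-0.01,-0.045,0,0,0,0,-1],[-0.02,-0.09,0,0,0,0,-1],[-0.03,-0.135,0,0,0,0,-1],[-0.04,-0.18,0,0,0,0,-1],[-0.05,-0.225,0,0,0,0,-1],[-0.06,-0.27,0,0,0,0,-1],[-0.07,-0.315,0,0,0,0,-1],[-0.078,-0.35,0,0,0,0,-1]]' && python3 -m pendant '[[-0.012,-0.05,0,0,0,0,-1],[-0.012,-0.076,0,0,0,0,-1],[-0.012,-0.076,0,0,0,0,-1],[-0.012,-0.076,0,0,0,0,-1]]'
```

```text
clock: 28.95
eef_pos: [599.2, 202.1, 12.7]
tool_rot: [-3.142, -0.002, 0.289]
force: [-0.1, 0.4, 0.4]
width: 0.1
clock: 29.75
eef_pos: [598.0, 202.1, 11.3]
tool_rot: [3.142, 0.0, 0.29]
force: [0.3, 0.3, -0.2]
width: -0.1
clock: 30.55
eef_pos: [598.0, 202.1, 11.4]
tool_rot: [3.142, -0.0, 0.29]
force: [0.1, -0.8, 0.1]
width: 0.0
clock: 31.25
eef_pos: [598.0, 202.1, 11.4]
tool_rot: [3.142, -0.0, 0.29]
force: [-0.4, 0.0, 0.1]
width: 0.5
clock: 31.75
eef_pos: [601.4, 203.2, 166.5]
tool_rot: [-3.141, -0.01, 0.29]
force: [1.2, -0.6, -0.2]
width: -0.2
clock: 32.55
eef_pos: [518.3, -151.0, 160.7]
tool_rot: [3.141, 0.002, 0.287]
force: [0.4, -0.6, 0.5]
width: -0.2
clock: 32.95
eef_pos: [507.4, -223.9, 160.6]
tool_rot: [-3.14, 0.001, 0.288]
force: [0.0, 0.1, -0.1]
width: -0.1
```

```bash
python3 -m pendant '[[-0.002,-0.002,-0.04,0,0,0,-1],[-0.002,-0.002,-0.07,0,0,0,-1],[-0.002,-0.002,-0.095,0,0,0,-1],[-0.002,-0.002,-0.11,0,0,0,-1],[-0.002,-0.002,-0.118,0,0,0,-1],[-0.002,-0.002,-0.118,0,0,0,-1],[-0.002,-0.002,-0.118,0,0,0,-1],[-0.002,-0.002,-0.118,0,0,0,-1]]' && python3 -m pendant '[[0,0,0,0,0,0,-1],[0,0,0,0,0,0,-1],[0,0,0,0,0,0,-1],[0,0,0,0,0,0,-1],[0,0,0,0,0,0,-1],[0,0,0,0,0,0,-1],[0,0,0,0,0,0,-1],[0,0,0,0,0,0,-1]]'  && python3 -m pendant '[[0,0,0,0,0,0,-1],[0,0,0,0,0,0,-1],[0,0,0,0,0,0,-1],[0,0,0,0,0,0,-1],[0,0,0,0,0,0,-1],[0,0,0,0,0,0,-1],[0,0,0,0,0,0,-1],[0,0,0,0,0,0,-1]]' && python3 -m pendant '[[0,0,0,0,0,0,-1],[0,0,0,0,0,0,-1],[0,0,0,0,0,0,-1],[0,0,0,0,0,0,-1],[0,0,0,0,0,0,-1],[0,0,0,0,0,0,-1],[0,0,0,0,0,0,-1]]' && python3 -m pendant '[[0,0,0.03,0,0,0,-1],[0,0,0.06,0,0,0,-1],[0.007,0.04,0.06,0,0,0,-1],[0.014,0.08,0.06,0,0,0,-1],[0.021,0.12,0.06,0,0,0,-1],[0.027,0.16,0.06,0,0,0,-1],[0.031,0.182,0.06,0,0,0,-1],[0.031,0.182,0.06,0,0,0,-1]]' && python3 -m pendant '[[0,0,0,0,0,0,-1],[0,0,-0.03,0,0,0,-1],[0,0,-0.06,0,0,0,-1],[0,0,-0.08,0,0,0,-1],[0,0,-0.095,0,0,0,-1],[0,0,-0.1,0,0,0,-1],[0,0,-0.1,0,0,0,-1],[0,0,-0.1,0,0,0,-1]]'
```

```text
clock: 33.75
eef_pos: [506.9, -225.9, 44.4]
tool_rot: [3.141, -0.001, 0.29]
force: [-0.4, -0.0, -0.1]
width: 0.1
clock: 34.55
eef_pos: [506.0, -225.9, 43.4]
tool_rot: [-3.142, 0.0, 0.29]
force: [0.0, -0.2, 0.9]
width: 0.0
clock: 35.35
eef_pos: [506.1, -225.9, 43.4]
tool_rot: [3.142, -0.0, 0.29]
force: [-0.1, 0.8, -0.1]
width: 0.0
clock: 36.05
eef_pos: [506.0, -225.9, 43.4]
tool_rot: [-3.142, -0.0, 0.29]
force: [-0.4, 0.3, -0.2]
width: 0.0
clock: 36.85
eef_pos: [537.7, -38.7, 103.4]
tool_rot: [-3.139, -0.001, 0.297]
force: [0.3, 0.9, 0.9]
width: 0.5
clock: 37.65
eef_pos: [537.5, -44.8, 4.0]
tool_rot: [3.141, -0.001, 0.289]
force: [-1.2, 0.4, -0.3]
width: 0.1
```

Now press slowly until the force rises past the 5 N spring onto the hard stop.

```bash
python3 -m pendant '[[0,0.001,-0.005,0,0,0,-1],[0,0.001,-0.01,0,0,0,-1],[0,0.001,-0.014,0,0,0,-1],[0,0.001,-0.014,0,0,0,-1],[0,0.001,-0.014,0,0,0,-1]]' && python3 -m pendant '[[0,0,-0.001,0,0,0,-1],[0,0,-0.002,0,0,0,-1],[0,0,-0.002,0,0,0,-1]]' && python3 -m pendant '[[0,0,-0.001,0,0,0,-1],[0,0,-0.002,0,0,0,-1],[0,0,-0.002,0,0,0,-1]]'
```

```text
clock: 38.15
eef_pos: [537.2, -42.8, -10.5]
tool_rot: [-3.142, -0.0, 0.29]
force: [-0.1, -0.6, 1.1]
width: -0.1
clock: 38.45
eef_pos: [537.2, -42.8, -12.5]
tool_rot: [-3.142, -0.0, 0.29]
force: [-0.1, 0.4, 2.8]
width: -0.2
clock: 38.75
eef_pos: [537.1, -42.8, -14.6]
tool_rot: [-3.142, -0.0, 0.29]
force: [0.2, 1.0, 4.4]
width: -0.1
```

```bash
python3 -m pendant '[[0,0,-0.001,0,0,0,-1],[0,0,-0.001,0,0,0,-1]]' && python3 -m pendant '[[0,0,-0.001,0,0,0,-1],[0,0,-0.001,0,0,0,-1],[0,0,-0.001,0,0,0,-1]]'
```

```text
clock: 38.95
eef_pos: [537.2, -42.8, -15.6]
tool_rot: [-3.142, -0.0, 0.29]
force: [-1.0, 1.1, 4.0]
width: -0.3
clock: 39.25
eef_pos: [537.2, -42.8, -15.9]
tool_rot: [-3.142, -0.0, 0.29]
force: [-1.1, 1.2, 10.7]
width: -0.2
```

The hard stop was reached at 10.7 N, about 6 mm past first contact. I'll hold briefly, release and draw clear.

```bash
python3 -m pendant '[[0,0,-0.001,0,0,0,-1],[0,0,-0.001,0,0,0,-1],[0,0,-0.001,0,0,0,-1]]' && python3 -m pendant '[[0,0,0.004,0,0,0,-1],[0,0,0.01,0,0,0,-1],[0,0,0.02,0,0,0,-1],[0,0,0.05,0,0,0,-1],[0,0,0.09,0,0,0,-1],[0,0,0.13,0,0,0,-1],[0,0,0.15,0,0,0,-1],[0,0,0.15,0,0,0,-1]]' && python3 -m pendant '[[0,0,0,0,0,0,-1],[0,0,0,0,0,0,-1],[0,0,0,0,0,0,-1]]'
python3 - <<'E'
from h import *
a=cv2.imread("pics/side0.png");b=ctrl.get_image("side");s=ctrl.read_state();print(s["clock"],s["eef_pos"],s["force"])
for n,lo,hi in(("pink",(155,60,120),(178,255,255)),("blue",(95,100,60),(122,255,255))):
    for im in(a,b): print(n,[(x[0].tolist(),int(x[1])) for x in blobs(im,lo,hi)])
E
```

```text
clock: 39.55
eef_pos: [537.2, -42.8, -16.0]
tool_rot: [3.142, -0.001, 0.29]
force: [-3.1, 1.6, 19.6]
width: -0.0
clock: 40.35
eef_pos: [539.1, -43.4, 135.7]
tool_rot: [3.139, -0.006, 0.289]
force: [-0.7, 0.0, -0.5]
width: 0.2
clock: 40.65
eef_pos: [535.9, -43.0, 131.1]
tool_rot: [-3.141, 0.003, 0.29]
force: [1.2, 1.1, 0.3]
width: -0.1
40.7 [536.09606655 -42.93871858 131.16938746] [ 0.06238184 -0.37354625  1.23549966]
pink [([239.1, 223.3], 237), ([169.1, 255.9], 312), ([237.8, 270.7], 120)]
pink [([239.1, 223.3], 237), ([169.1, 255.9], 313), ([237.8, 270.7], 120)]
blue [([337.0, 234.4], 114), ([267.7, 280.7], 120), ([249.7, 303.2], 147)]
blue [([337.1, 234.6], 118), ([267.8, 280.7], 119), ([249.6, 303.1], 147)]
```

Nothing has moved, the button is back up, and the arm is clear.

```bash
python3 -m pendant '[[0,0,0,0,0,0,-1],[0,0,0,0,0,0,-1]]' && python3 -c "
from cell import ctrl
print(ctrl.finish_job())"
```

```text
clock: 40.9
eef_pos: [536.8, -42.9, 131.9]
tool_rot: [-3.141, 0.001, 0.29]
force: [0.5, 0.4, 0.1]
width: 0.2
the job is handed in; nothing more can be done
None
```

I pointed at the pink wheel and then at the collet nut, about 2 cm clear and for over 2 s each. I then pressed the blue button all the way down, let it come back up and drew clear. The job was handed in at 40.9 s.

- **Conflict found:** the fingertips sit about 25–31 mm behind the reported TCP. The side pictures suggested about 25 mm, and first contact with the button suggested about 31 mm. My first two rounds of holds were therefore too high: about 45 mm clear, then about 24 mm (wheel) and 27 mm (nut).
- **Final round:** I repeated both holds lower, at reported TCP heights of 11.4 mm over the wheel and 43.4 mm over the nut. By the contact figure that is about 21–22 mm clear; by the side pictures it is about 16 mm.
- **Off the asked order:** between the second and final rounds I touched the button lightly while finding the contact height. It moved about 2 mm at 1.8 N and was not pressed down.
- **Last checks:** the button reached its stop about 6–7 mm past first contact, and I held it there at up to 20 N. In the side view before and after, the pink and blue wheels are at the same pixels and the button is back up. I had no pictures left to view, so I did not check the other objects or the final nut hold by eye.

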